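# Mate a hinge leaf on the fitting jig and hold it

### The arm

A 6-joint arm with a two-finger parallel gripper is mounted at the origin on the work surface. World frame = base frame: x ahead of the robot, y to its left, z up, the work surface at z = 0. Lengths are in m, angles in rad, forces in N, time in s.
With the tool pointing down it reaches from about 0.275 to 0.85 m from the base axis. Payload 5.2 kg.
Tool frame: the origin (TCP) lies between the finger pads; the fingertips stand 25 mm ahead of it and the grasp point (between the pads) lies 6 mm ahead of it; z points along the fingers, y is the line along which they close (so a half turn about z gives the same grasp; the last joint's range is limited). The gripper opens to 85 mm and grips with 20 to 120 N. Pads are 22 mm wide; open, the fingers measure 114 mm over their backs; the gripper's body (76 mm by 85 mm) begins 54 mm behind the grasp point. The pads swing forward as they close: fully open they stand 13 mm farther back than shut.
Start: joints at [0.976, 0.259, 1.535, -0, 1.348, -0.203], TCP at [0.21, 0.508, 0.224] pointing down, gripper open.
Joint ranges: [-3.14, 3.14], [-0.91, 2.08], [0.19, 2.58], [-1.22, 4.36], [0.22, 2.71], [-3.12, 3.12]. Speed limits (rad/s): [2.57, 2.57, 3.14, 3.14, 3.14, 3.14].

### API

Orientations are given as a unit quaternion [x, y, z, w].
In Python, from bench import arm, viewer gives the robot as it stands.
- The arm moves only by the tool jog_arm, never from a script. Its argument "motion" is a list of rows, each a list of 6 numbers: the shift along the world's x, y, z in mm, then the turn, a rotation vector about the world's x, y, z in rad. A call has 1 to 12 rows; each row shifts and turns the commanded pose from where the row before left it; what a row does not reach is not made up. A row lasts 1/8 s, in which the tool goes at most 62.5 mm and 10.7 degrees, less where a joint would pass 70% of its speed; a pose out of reach is approached as far as the arm can. A call is refused whole if a number of a shift passes 62.5 or a number of a turn 0.188, either way. A call with a gripper value outside its range is refused whole. "fingers" is the opening, from 0 (shut) to 1 (fully open), set as the call begins (left out, the last holds). The fingers move at their own pace and stop on an object; "force" is the grip in N (left out, the last holds). Time passes only in rows, so rows that do not move let the fingers close. It gives the time, the measured TCP pose, the force, the opening and the grip force at its end, in the units of the state.
- arm.get_obs(): the state, without advancing time (a new reading comes with each control period).
- viewer.capture(name): name is "scene" or "top" or "wrist"; returns a dict with "color" (384x512x3 uint8, blue, green, red), "mtx" (3x3 intrinsics, pixels), "eye" and "orientation" of the camera in the world. Camera axes: x right, y up, looking along -z (the intrinsics and any distortion apply to the point x, -y, -z); pixel columns grow to the right and rows downward; lengths in m; the calibration is good to about 2 mm. A picture is of the moment at which its call begins. There is no depth.
- arm.finish_job(): hands the job in; it is judged then, once.
Trained networks look in a picture, given as the dict that the camera call returned (one of the last four; its "shot" number tells which), for a name from the list of things; names that differ only in an ending like _2 or _b are one class to them, and where a whole thing is asked for, a point or a joint stands for the part that bears it (a point fixed in the world has none). Each returns a list of dicts, best first, with "p" (0 to 1); they miss things now and then, are a little off and sometimes report something else, mostly with a low value. They report only what shows in the picture. A call takes as long as a camera call.
- viewer.cut_out(target, picture): "pixels" (384x512 bool, what is visible of it) and "bbox" ([left, top, right, bottom] in pixels, round what is visible of it).
The state is a dict: "time": time; "qpos": joint angles; "joint_velocities": joint speeds; "effort": joint torques, N m; "position": TCP position; "orientation": TCP orientation; "wrist_force": force on the tool from outside, world axes, zero at the start; "moment": the same for the moment, N m; "finger_gap": opening from 0.0 (shut) to 1.0 (fully open); "finger_force": force on a finger pad.
Only numpy, scipy, OpenCV 4.12 (cv2) and the standard library are available. Lean on these libraries where they do the work, as an engineer would, in place of code of your own. Each camera call takes 0.05 s, during which the arm holds its last target. There are 200 camera calls.

### The job

On the hinge-fitting jig, turn the dial knob until its pointer reads zero, which draws the locating pin back out of the gap between the jig's two hinge knuckles. Then pick up the loose wooden block whose hinge leaf has one knuckle in the middle (not the spare with two knuckles) and bring that knuckle into the gap, the block level, so that the three knuckle holes line up on one axis. Finish while still holding it there in the air, not jammed against the jig, with the knob still at zero and the other things left where they were.

Things in the scene. Friction and masses are not known exactly. Their poses are not given: they have to be found in the camera images.
- jamb_eye (a point): Target point on the fixed jig: middle of the gap between its two knuckles, on their common hole axis, 85 mm above the bench. y along the hole axis, z up, x into the jig; the loose leaf comes in from the open -x side (the robot's side) or down from above. The knuckles (24 mm over, 10 mm holes) span y = +-18 to +-46 mm: the gap is 36 mm wide. Place and heading vary.
- jamb: The fixed jig, same axes as the target point; origin on the bench straight below it. Behind the gap a wooden jamb block starts at x = +19 mm, so a 24 mm knuckle on the axis has 7 mm free behind it; below, the gap is open down to a 10 mm base plate. A grey housing, top 101 mm high with its dial plate, stands at x -20 to +56, y +84 to +160 mm.
- dial (a joint): Angle of the dial knob on the jig's housing, rad; 0 when its white pointer stands at the scale's long zero mark, on the jig's -x side (towards the robot). Grows counter-clockwise seen from above; starts at 0.8 to 1.4, so turn it clockwise. Travel -0.5 to 1.7; it stays where it is left (friction 0.06 N m, no spring). It moves the pin 14 mm per rad.
- dial_grip (a point): Middle of the knob's grip bar, on the vertical knob axis, 121 mm above the bench, at x +18, y +122 mm in the jig's axes. The bar is 40 mm long, 14 mm thick, 30 mm high: top at 136 mm, foot on a 43 mm round disc at 106 mm above the bench. The frame turns with the knob: x along the bar, pointer at the -x end, y across it (the way to pinch), z up.
- pin_tip (a point): Tip of the 6 mm locating pin that runs from the housing along the hole axis, through the jig's +y knuckle. With the knob at zero it is 3 mm inside that knuckle (gap clear); at 0.8 rad it stands 8 mm into the gap and bars it.
- stile: Loose wooden block 70 x 45 x 50 mm (x, y, z), a 5 mm steel hinge leaf flat on top (top at 55 mm), ONE knuckle 30 mm long, 24 mm over, standing out in the middle of its +x end. Origin at the centre of the wooden underside, z up. 0.24 to 0.39 kg. Grip it across its 45 mm width (y) at mid-length. Starts upright on the bench, left or right of the jig, knuckle roughly away from the robot.
- stile_eye (a point): Centre of that knuckle's hole: 51 mm ahead (+x) of the block's origin, 52.5 mm above its underside. Same axes as the block, the hole along y. When mated, it lies on the target point with both sets of axes parallel; the block's underside then hangs 32.5 mm above the bench.
- spare: Bystander: a block of the same size whose leaf has TWO short knuckles at the edges of its +x end and a gap between; it would not fit. Origin at the centre of its underside. Leave it.
- driver: Bystander: screwdriver with black handle, 180 mm long, lying across the bench near the robot. Leave it.
- jar: Bystander: small clear jar with steel cap, 56 mm wide, 70 mm tall. Origin under its centre. Leave it.
- tray: Bystander: grey parts tray 80 x 100 x 30 mm. Origin under its centre. Leave it.

How it is judged:
By the outcome, as a careful person would: the job done as asked, in the order asked, and still so for the second after the job is handed in, while the arm keeps its last pose, push and grip.
It also fails if it takes over 54 s, if anything falls off the work surface, if the arm or the gripper's body presses on something with over 40 N, if the wrist force passes 120 N, or if a joint passes its speed limit or range.

## Working session

There is one attempt and no reset: what is moved stays moved. The work goes in short steps, Python scripts to look and compute and a tool call to move; the robot and the scene stay as the last step left them, time stands still between calls to the robot, and variables do not carry over. Pictures are saved under pics/ and viewed, at most 10 in all, crops included, and the job is handed in when it is done.

Besides the shell and the picture viewer there is one more tool, called after "Request:" by a JSON object that holds its "method" and its "body". jog_arm: Moves the arm, as the interface text tells. Its arguments: {"type":"object","properties":{"motion":{"type":"array"},"fingers":{"type":"number"},"force":{"type":"number"}},"required":["motion"]}

```bash
mkdir -p pics; ls; cat > h.py <<'E'
import numpy as np, cv2
from scipy.spatial.transform import Rotation as R
from bench import arm, viewer
def ray(pic,uv):
    K=np.array(pic["mtx"]);uv=np.atleast_2d(uv).astype(float)
    d=np.c_[uv,np.ones(len(uv))]@np.linalg.inv(K).T
    d=d*[1,-1,-1]
    return np.array(pic["eye"]),R.from_quat(pic["orientation"]).apply(d)
def onz(pic,uv,z):
    e,d=ray(pic,uv); return e+d*((z-e[2])/d[:,2])[:,None]
def proj(pic,P):
    p=R.from_quat(pic["orientation"]).inv().apply(np.atleast_2d(P)-np.array(pic["eye"]))*[1,-1,-1]
    p=p@np.array(pic["mtx"]).T; return p[:,:2]/p[:,2:]
E
python3 - <<'E'
from h import *
for n in ["top","scene"]:
    p=viewer.capture(n); print(n,{k:(v if k!="color" else 0) for k,v in p.items()})
    cv2.imwrite(f"pics/{n}0.png",p["color"]); cv2.imwrite(f"pics/{n}0b.png",cv2.resize(p["color"],(800,600),interpolation=cv2.INTER_CUBIC))
    for t in ["stile","spare","jamb","dial","driver","jar","tray","stile_eye","pin_tip"]:
        print(t,[(round(r["p"],2),r["bbox"]) for r in viewer.cut_out(t,p)][:2])
E
```

```text
pics
top {'color': 0, 'mtx': array([[376.26991618,   0.        , 256.655314  ],
       [  0.        , 376.26991618, 191.39662743],
       [  0.        ,   0.        ,   1.        ]]), 'eye': array([0.29872478, 0.00352814, 1.18422441]), 'orientation': array([-0.06726181,  0.06538999,  0.70522916, -0.70274592]), 'shot': 1}
stile [(0.69, [166.9, 189.7, 189.8, 225.7])]
spare [(0.92, [343.1, 194.0, 367.3, 228.4]), (0.65, [211.5, 136.3, 303.7, 183.6])]
jamb [(0.75, [218.1, 138.0, 303.8, 183.4])]
dial [(0.63, [222.5, 149.2, 233.9, 163.0])]
driver [(0.81, [259.5, 199.6, 270.5, 234.1])]
jar [(0.78, [336.9, 149.9, 360.7, 171.8]), (0.37, [167.3, 192.5, 186.8, 223.5])]
tray [(0.59, [130.7, 161.0, 166.1, 189.1])]
stile_eye [(0.65, [164.5, 191.9, 188.2, 223.5])]
pin_tip []
scene {'color': 0, 'mtx': array([[454.11633851,   0.        , 251.43199786],
       [  0.        , 454.11633851, 188.38213161],
       [  0.        ,   0.        ,   1.        ]]), 'eye': array([ 1.29256688, -0.38069531,  0.82728214]), 'orientation': array([0.37100709, 0.230039  , 0.46975911, 0.7673084 ]), 'shot': 2}
stile [(0.58, [308.6, 174.2, 330.6, 199.7])]
spare [(0.59, [117.2, 226.3, 135.8, 261.7])]
jamb [(0.79, [205.4, 206.6, 329.0, 294.5])]
dial [(0.67, [289.7, 201.9, 310.2, 218.8])]
driver [(0.77, [222.9, 201.4, 236.9, 228.9])]
jar [(0.86, [135.7, 271.2, 159.8, 312.3]), (0.24, [116.7, 228.8, 139.2, 261.8])]
tray [(0.95, [348.5, 186.2, 397.0, 217.4]), (0.36, [206.7, 201.0, 328.4, 296.1])]
stile_eye [(0.98, [305.9, 171.2, 325.0, 198.6]), (0.75, [295.1, 202.5, 308.7, 219.6])]
pin_tip []
```

```bash
python3 - <<'E'
from h import *
a=cv2.imread("pics/top0.png")[120:240,120:376]; b=cv2.imread("pics/scene0.png")[160:300,200:400]
cv2.imwrite("pics/c1.png",cv2.resize(a,None,fx=3.125,fy=3.125,interpolation=cv2.INTER_CUBIC))
cv2.imwrite("pics/c2.png",cv2.resize(b,None,fx=4,fy=4,interpolation=cv2.INTER_CUBIC))
p=viewer.capture("top")
print(onz(p,[[178,207]],.055),onz(p,[[228,156]],.136),onz(p,[[262,160]],.085))
E
```

```text
[[0.46615323 0.2448861  0.055     ]] [[0.60238775 0.08840863 0.136     ]] [[ 0.60421296 -0.01035419  0.085     ]]
```

View pics/c1.png

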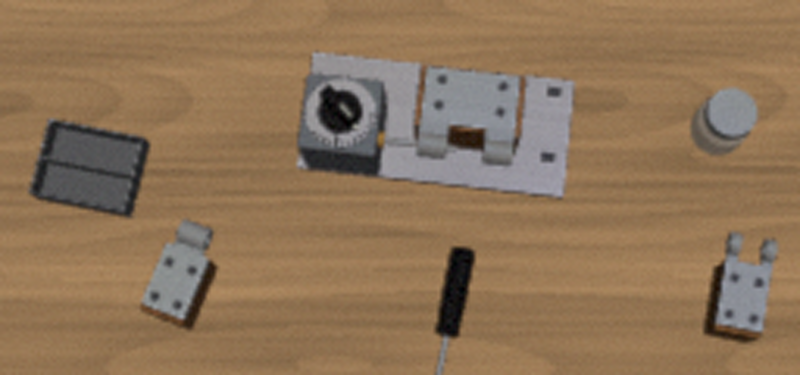

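View pics/c2.png

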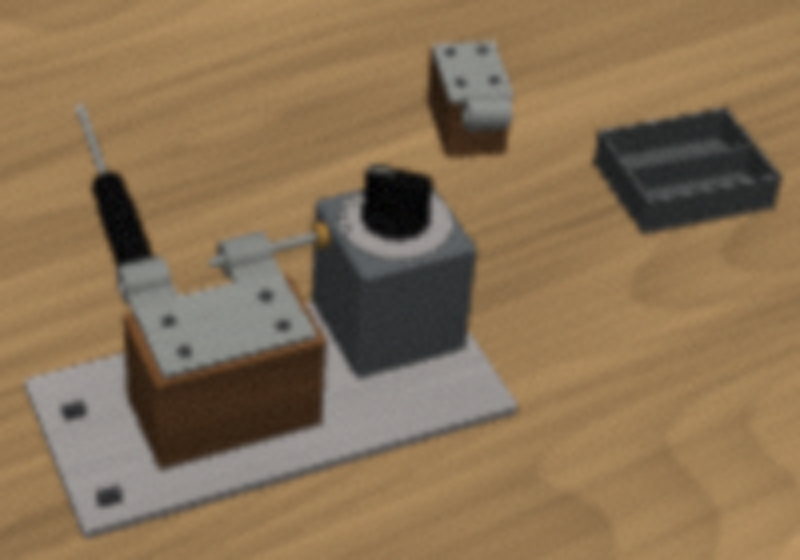

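Top crop: the single-knuckle stile is at (180,275), left of the jig. The dial is at (342,108) with its pointer turned counter-clockwise. Jig knuckles are at (433,147) and (498,152), and the spare is at right (742,290). The scene crop shows the pin sticking into the gap. Next I move above the jig for a close wrist view.

Request:
{"method": "jog_arm", "body": {"motion": [[30,-44,8,0,0,0],[30,-44,8,0,0,0],[30,-44,8,0,0,0],[30,-44,8,0,0,0],[30,-44,8,0,0,0],[30,-44,8,0,0,0],[30,-44,8,0,0,0],[30,-44,8,0,0,0],[30,-44,8,0,0,0],[30,-44,8,0,0,0],[0,0,0,0,0,0],[0,0,0,0,0,0]], "fingers": 1}}

```text
time: 2.55
position: [0.5096, 0.0685, 0.3037]
orientation: [0.195, 0.981, 0.0, -0.001]
wrist_force: [-0.5, -0.4, -0.5]
finger_gap: 0.999
finger_force: 0.0
```

```bash
python3 - <<'E'
from h import *
o=arm.get_obs(); print(o["position"],R.from_quat(o["orientation"]).as_matrix().round(3),o["qpos"])
p=viewer.capture("wrist"); print(p["eye"],p["mtx"][0],R.from_quat(p["orientation"]).as_matrix().round(3))
cv2.imwrite("pics/w1s.png",p["color"])
import pickle; pickle.dump(p,open("w1.pkl","wb"))
cv2.imwrite("pics/w1.png",cv2.resize(p["color"],(800,600),interpolation=cv2.INTER_CUBIC))
for t in ["jamb","dial","stile","stile_eye","jamb_eye"]:
    print(t,[(round(r["p"],2),r["bbox"]) for r in viewer.cut_out(t,p)][:2])
E
```

```text
[0.50959868 0.06850008 0.30369619] [[-0.924  0.383 -0.001]
 [ 0.383  0.924  0.001]
 [ 0.001  0.    -1.   ]] [-8.39362316e-02  1.51637938e-01  1.47712202e+00  5.05680711e-04
  1.51383044e+00 -1.26216322e+00]
[0.44211895 0.09599936 0.45440896] [319.96066561   0.         254.88517196] [[ 0.382 -0.885 -0.265]
 [ 0.924  0.366  0.111]
 [-0.001 -0.287  0.958]]
jamb [(0.94, [143.6, 181.1, 337.9, 304.4]), (0.71, [150.6, 32.7, 191.4, 168.4])]
dial [(0.89, [284.7, 219.3, 324.6, 258.8])]
stile [(0.93, [351.2, 22.7, 404.7, 110.0])]
stile_eye [(0.86, [349.4, 21.5, 404.8, 113.5]), (0.31, [140.9, 177.7, 336.3, 301.1])]
jamb_eye [(0.59, [142.8, 180.8, 336.7, 301.1])]
```

View pics/w1.png

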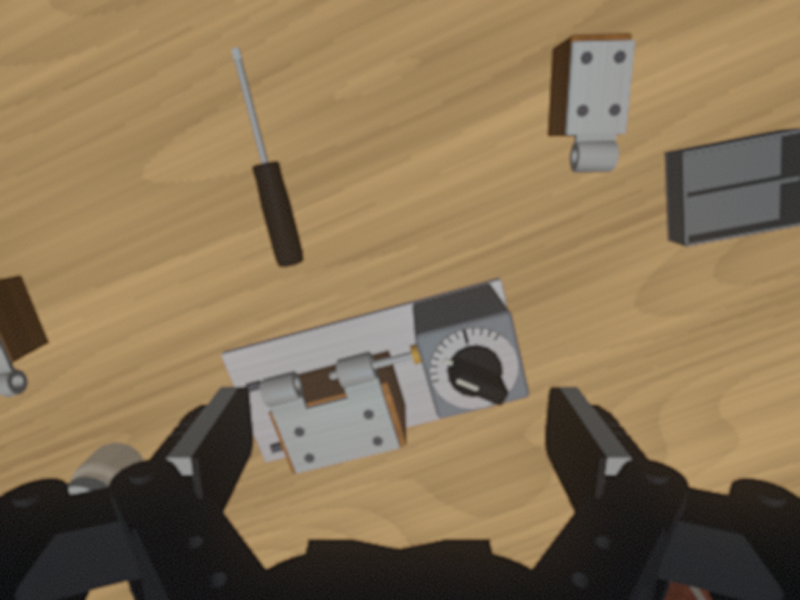

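The wrist view shows the jig housing top at about (420,330)–(528,395) and the dial at (474,368) with the bar pointing to lower right. The jig knuckles are at (282,388) and (356,368), and the stile at (600,90) with its knuckle at (596,155). I'll crop this picture to pick corners.

```bash
python3 - <<'E'
import cv2
a=cv2.imread("pics/w1s.png")
cv2.imwrite("pics/w1j.png",cv2.resize(a[175:305,145:345],None,fx=4,fy=4,interpolation=cv2.INTER_CUBIC))
cv2.imwrite("pics/w1t.png",cv2.resize(a[15:120,340:425],None,fx=5,fy=5,interpolation=cv2.INTER_CUBIC))
E
```

```text
(no output)
```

View pics/w1j.png

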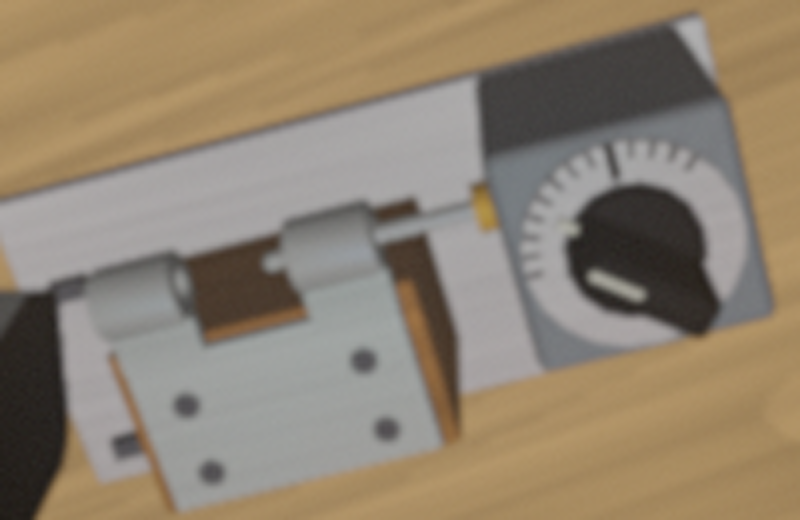

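View pics/w1t.png

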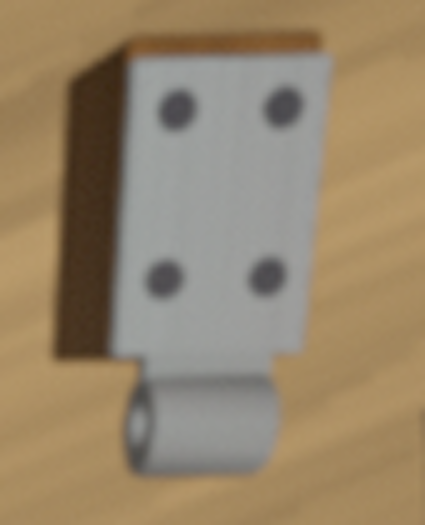

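```bash
cat >> h.py <<'E'
from scipy.optimize import least_squares
def T(q,L):
    L=np.atleast_2d(L)/1000.; c,s=np.cos(q[2]),np.sin(q[2])
    return np.c_[q[0]+c*L[:,0]-s*L[:,1],q[1]+s*L[:,0]+c*L[:,1],L[:,2]+(q[3] if len(q)>3 else 0)]
def fit(pic,L,uv,q0):
    f=lambda q:(proj(pic,T(q,L))-uv).ravel()
    r=least_squares(f,q0); return r.x,r.fun.reshape(-1,2)
def un(c,s,o): return (np.array(c)+.5)/s-.5+np.array(o)
E
python3 - <<'E'
from h import *
import pickle; p=pickle.load(open("w1.pkl","rb"))
LJ=[[-20,84,99],[-20,160,99],[56,160,99],[56,84,99],[0,-18,85],[18,122,101]]
uj=un([[487,155],[723,98],[774,312],[546,370],[183,283],[635,244]],4,[145,175])
qj,r=fit(p,LJ,uj,[.6,0,0]); print("jig",qj,r.round(1).tolist())
LS=[[-35,-22.5,55],[-35,22.5,55],[35,22.5,55],[35,-22.5,55],[51,-15,52.5]]
us=un([[130,55],[330,55],[300,352],[113,355],[140,428]],5,[340,15])
qs,r=fit(p,LS,us,[.46,.24,0]); print("stile",qs,r.round(1).tolist())
g=T(qj,[[18,122,121]])[0]; print("grip",g)
# bar: white line on bar top ends; mark on disc
w=onz(p,un([[590,277],[645,295],[718,300],[708,335],[672,275]],4,[145,175]),.136)-g; print(w[:,:2]*1000)
v=onz(p,un([[572,229]],4,[145,175]),.106)-g; print("disc mark",v*1000)
for q in (.8,1.0,1.2,1.4): # project bar model
    a=qj[2]+q; X=[[-20,-7],[-20,7],[20,7],[20,-7]]
    P=np.array([[g[0]+(np.cos(a)*x-np.sin(a)*y)/1000,g[1]+(np.sin(a)*x+np.cos(a)*y)/1000,.136] for x,y in X])
    print(q,((proj(p,P)-[145,175]+.5)*4).round().tolist())
E
```

```text
jig [ 0.57982281 -0.03107064 -0.11565458] [[-2.3, 0.6], [1.6, -1.9], [1.9, 1.2], [-0.9, 1.7], [0.1, -0.5], [-0.4, -0.6]]
stile [ 0.45779249  0.24980314 -0.35963779] [[0.3, -2.5], [0.5, -3.9], [0.4, 2.2], [-0.3, 2.9], [-0.9, 2.1]]
grip [0.61178099 0.08803719 0.121     ]
[[-11.40487679 -13.82159197]
 [ -0.57290239  -1.78931811]
 [  8.5029743   16.21349046]
 [ 17.58323942  10.18046754]
 [ -3.4229316    7.06230536]]
disc mark [[-13.09013578 -15.32047541 -15.        ]]
0.8 [[576.0, 284.0], [602.0, 243.0], [728.0, 306.0], [701.0, 346.0]]
1.0 [[575.0, 298.0], [591.0, 253.0], [730.0, 292.0], [712.0, 336.0]]
1.2 [[577.0, 312.0], [583.0, 265.0], [729.0, 278.0], [721.0, 324.0]]
1.4 [[581.0, 325.0], [578.0, 279.0], [724.0, 265.0], [726.0, 311.0]]
```

Request:
{"method": "jog_arm", "body": {"motion": [[11,2,-11,0,0,0.14],[11,2,-11,0,0,0.14],[11,2,-11,0,0,0.14],[11,2,-11,0,0,0.14],[11,2,-11,0,0,0.14],[11,2,-11,0,0,0.14],[11,2,-11,0,0,0.14],[11,2,-11,0,0,0.14],[14,4,-16,0,0,0.14],[0,0,0,0,0,0],[0,0,0,0,0,0]]}}

```text
time: 4.22
position: [0.6116, 0.0886, 0.2004]
orientation: [-0.42, 0.908, -0.0, -0.0]
wrist_force: [0.5, -0.0, 0.2]
finger_gap: 1.002
finger_force: 0.0
```

```bash
python3 - <<'E'
from h import *
o=arm.get_obs(); m=R.from_quat(o["orientation"]).as_matrix(); print(o["position"],np.degrees(np.arctan2(m[1,1],m[0,1])),o["qpos"][5])
p=viewer.capture("wrist"); print(p["eye"])
import pickle; pickle.dump(p,open("w2.pkl","wb"))
cv2.imwrite("pics/w2.png",cv2.resize(p["color"],(800,600),interpolation=cv2.INTER_CUBIC))
q=[.5798,-.0311,-.1157]; g=T(q,[[18,122,136],[18,122,106],[18,122,101],[-20,84,99],[-20,160,99],[56,160,99],[56,84,99]])
print(((proj(p,g)+.5)*1.5625).round().tolist())
for t in ["dial"]:
    print(t,[(round(r["p"],2),r["bbox"]) for r in viewer.cut_out(t,p)][:2])
E
```

```text
[0.61164288 0.08864279 0.20044524] 139.62800246938357 -2.4732420503953096
[0.56432885 0.03210316 0.35110696]
[[399.0, 319.0], [399.0, 300.0], [399.0, 298.0], [421.0, 194.0], [499.0, 316.0], [380.0, 388.0], [298.0, 277.0]]
dial [(0.64, [228.1, 163.9, 281.0, 229.5]), (0.18, [48.0, 2.8, 312.6, 243.0])]
```

View pics/w2.png

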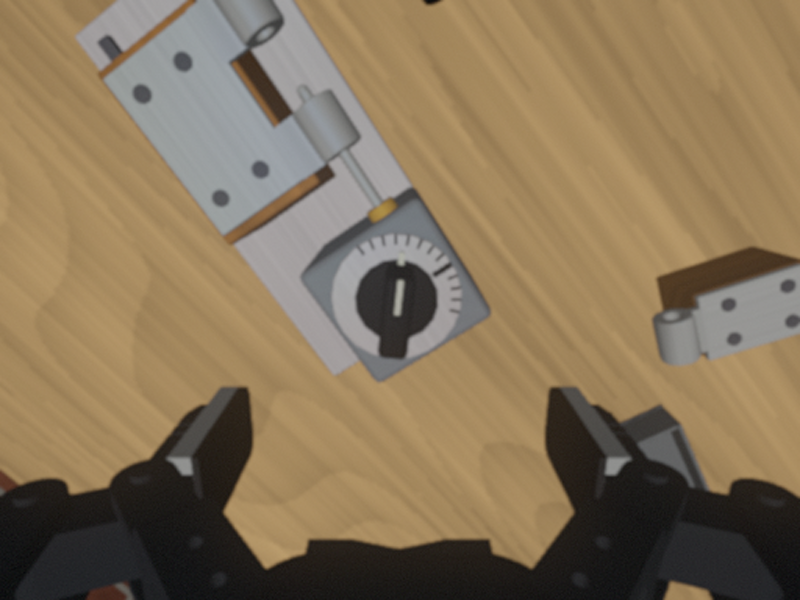

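The model matches: dial disc centre at about (397,299), zero mark at (443,269), and pointer at (401,260), leaning about 6° clockwise. I descend and grip the bar.

Request:
{"method": "jog_arm", "body": {"motion": [[0,0,-16,0,0,-0.05],[0,0,-16,0,0,-0.05],[0,0,-16,0,0,0],[0,0,-15,0,0,0],[0,0,0,0,0,0]]}}

```text
time: 4.95
position: [0.611, 0.0883, 0.1356]
orientation: [-0.375, 0.927, 0.001, -0.001]
wrist_force: [-0.3, -0.1, 0.0]
finger_gap: 0.997
finger_force: 0.0
```

Request:
{"method": "jog_arm", "body": {"motion": [[0,0,0,0,0,0],[0,0,0,0,0,0],[0,0,0,0,0,0],[0,0,0,0,0,0],[0,0,0,0,0,0],[0,0,0,0,0,0],[0,0,0,0,0,0],[0,0,0,0,0,0]], "fingers": 0, "force": 40}}

```text
time: 5.95
position: [0.612, 0.0883, 0.137]
orientation: [-0.375, 0.927, -0.0, -0.0]
wrist_force: [-0.8, -0.1, -0.7]
finger_gap: -0.001
finger_force: 0.0
```

```bash
python3 - <<'E'
from h import *
import pickle; p=pickle.load(open("w2.pkl","rb"))
o=arm.get_obs(); m=R.from_quat(o["orientation"]).as_matrix(); print(o["position"],np.degrees(np.arctan2(m[1,1],m[0,1])),o["wrist_force"],o["moment"])
c=onz(p,un([[398,298]],1.5625,0),.101); z=onz(p,un([[443,269]],1.5625,0),.101); d=c-z; print("zero mark dir deg",np.degrees(np.arctan2(d[0,1],d[0,0])),c)
c=onz(p,un([[397,300]],1.5625,0),.106); z=onz(p,un([[401,260]],1.5625,0),.106); d=c-z; print("pointer dir deg",np.degrees(np.arctan2(d[0,1],d[0,0])),c)
# refined jig from w2
LJ=[[-20,84,99],[-20,160,99],[56,160,99],[56,84,99],[18,122,101],[0,-18,85]]
q,r=fit(p,LJ,un([[413,195],[490,312],[380,381],[303,277],[398,298],[263,34]],1.5625,0),[.58,-.03,-.1]); print(q,r.round(1).tolist())
E
```

```text
[0.61200329 0.08833236 0.13699936] 134.01504860683147 [-0.80727576 -0.07472728 -0.69242643] [-0.08416861 -0.03110738  0.014604  ]
zero mark dir deg -6.460202969426644 [[0.61235182 0.08806792 0.101     ]]
pointer dir deg 44.12329560131763 [[0.61247296 0.08743072 0.106     ]]
[ 0.58152981 -0.032644   -0.10398319] [[2.4, -1.8], [4.1, 0.5], [-0.6, 3.4], [-5.1, -0.3], [-0.7, -1.3], [-0.2, 0.5]]
```

```bash
python3 - <<'E'
from h import *
import pickle
p=viewer.capture("wrist"); s=viewer.capture("scene")
pickle.dump((p,s),open("w3.pkl","wb"))
a=cv2.resize(p["color"][130:380,130:390],(520,500),interpolation=cv2.INTER_CUBIC)
b=cv2.resize(s["color"][150:290,250:320],(250,500),interpolation=cv2.INTER_CUBIC)
cv2.imwrite("pics/w3.png",np.hstack([a,b]))
print(arm.get_obs()["finger_gap"])
E
```

```text
0.0005924300851777652
```

View pics/w3.png

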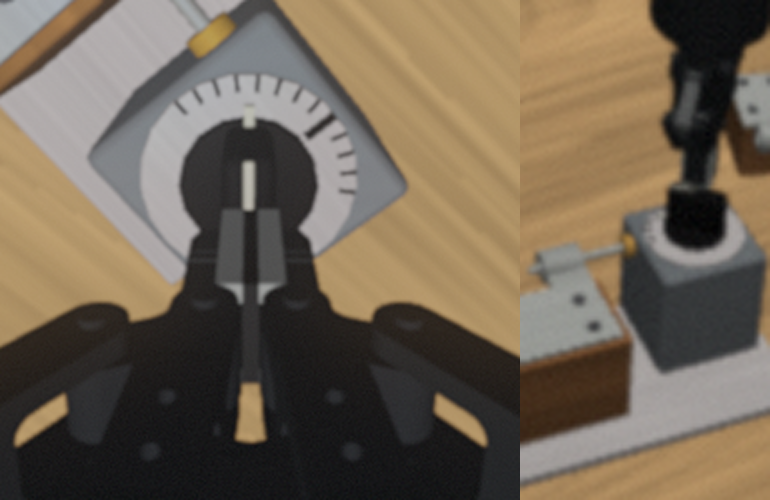

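```bash
python3 - <<'E'
from h import *
import pickle
p,s=pickle.load(open("w3.pkl","rb"))
o=arm.get_obs(); t=o["position"]; h=np.array(p["eye"])-t; h[2]=0; h/=np.linalg.norm(h)
for off in (0,.011):
  for z in (.112,.125,.137,.145):
    print(off,z,((proj(p,[t+off*h+[0,0,z-t[2]]])[0]-[130,130]+.5)*2).round())
a=np.radians(44.1); d=-np.array([np.cos(a),np.sin(a),0]); n=np.array([-d[1],d[0],0])
g=np.array([.612,.088,0])
for z in(.136,.106): print(z,((proj(p,[g+[0,0,z]+d*x+n*y for x in(-.02,.02) for y in(-.007,.007)])-130+.5)*2).round().tolist())
print(((proj(s,[[.612,.088,.136],[.612,.088,.106],t,t-[0,0,.025]])-[250,150]+.5)*3.57).round())
E
```

```text
0 0.112 [253. 193.]
0 0.125 [253. 211.]
0 0.137 [253. 231.]
0 0.145 [253. 245.]
0.011 0.112 [253. 158.]
0.011 0.125 [253. 174.]
0.011 0.137 [253. 191.]
0.011 0.145 [253. 204.]
0.136 [[278.0, 296.0], [226.0, 296.0], [280.0, 155.0], [224.0, 155.0]]
0.106 [[274.0, 244.0], [230.0, 244.0], [276.0, 122.0], [228.0, 122.0]]
[[178. 193.]
 [175. 227.]
 [178. 192.]
 [176. 220.]]
```

The fingers are shut above the bar: in both views the fingertips end at z≈0.146, about 10 mm behind the reported TCP. That contradicts the stated 25 mm ahead. I reopen and go about 27 mm lower, watching the force.

Request:
{"method": "jog_arm", "body": {"motion": [[0,0,0,0,0,0],[0,0,0,0,0,0],[0,0,0,0,0,0],[0,0,0,0,0,0],[0,0,0,0,0,0],[0,0,-9,0,0,0],[0,0,-9,0,0,0],[0,0,-9,0,0,0],[0,0,0,0,0,0]], "fingers": 0.6}}

```text
time: 7.18
position: [0.6111, 0.0883, 0.1086]
orientation: [-0.375, 0.927, 0.001, -0.001]
wrist_force: [-1.0, -0.9, -0.9]
finger_gap: 0.602
finger_force: 0.0
```

Request:
{"method": "jog_arm", "body": {"motion": [[0,0,0,0,0,0],[0,0,0,0,0,0],[0,0,0,0,0,0],[0,0,0,0,0,0],[0,0,0,0,0,0],[0,0,0,0,0,0]], "fingers": 0, "force": 40}}

```text
time: 7.92
position: [0.6126, 0.0881, 0.1106]
orientation: [-0.375, 0.927, -0.0, 0.001]
wrist_force: [-0.2, -3.2, 4.0]
finger_gap: 0.153
finger_force: 41.7
```

Request:
{"method": "jog_arm", "body": {"motion": [[0,0,0,0,0,-0.126],[0,0,0,0,0,-0.126],[0,0,0,0,0,-0.126],[0,0,0,0,0,-0.126],[0,0,0,0,0,-0.126],[0,0,0,0,0,-0.126],[0,0,0,0,0,-0.126],[0,0,0,0,0,0],[0,0,0,0,0,0]]}}

```text
time: 9.05
position: [0.6125, 0.0883, 0.1106]
orientation: [0.056, 0.998, 0.0, 0.001]
wrist_force: [1.0, -0.8, 4.4]
finger_gap: 0.154
finger_force: 41.8
```

Request:
{"method": "jog_arm", "body": {"motion": [[0,0,0,0,0,0],[0,0,0,0,0,0],[0,0,0,0,0,0],[0,0,20,0,0,0],[0,0,25,0,0,0],[-5,0,30,0,0,0],[-30,-5,30,0,0,0],[-30,-5,10,0,0,0],[0,0,0,0,0,0],[0,0,0,0,0,0]], "fingers": 1}}

```text
time: 10.3
position: [0.5472, 0.0784, 0.2248]
orientation: [0.057, 0.998, 0.0, 0.0]
wrist_force: [-0.4, 0.0, -1.2]
finger_gap: 0.998
finger_force: 0.0
```

```bash
python3 - <<'E'
from h import *
import pickle
o=arm.get_obs(); m=R.from_quat(o["orientation"]).as_matrix(); print(o["position"],np.degrees(np.arctan2(m[1,1],m[0,1])))
p=viewer.capture("wrist"); pickle.dump(p,open("w4.pkl","wb"))
q=[.5805,-.032,-.112]
LJ=[[18,122,136],[-20,84,99],[-20,160,99],[56,160,99],[56,84,99],[0,-18,85],[0,18,85],[0,46,85],[0,-46,85]]
print(proj(p,T(q,LJ)).round(1).tolist())
cv2.imwrite("pics/w4.png",cv2.resize(p["color"][110:310,100:366],None,fx=3,fy=3,interpolation=cv2.INTER_CUBIC))
E
```

```text
[0.54721341 0.07838489 0.22482079] 83.4820276342913
[[274.9, 265.6], [231.7, 208.1], [314.7, 208.0], [310.6, 280.8], [233.5, 280.9], [128.8, 222.7], [165.6, 222.7], [194.3, 222.7], [100.1, 222.8]]
```

View pics/w4.png

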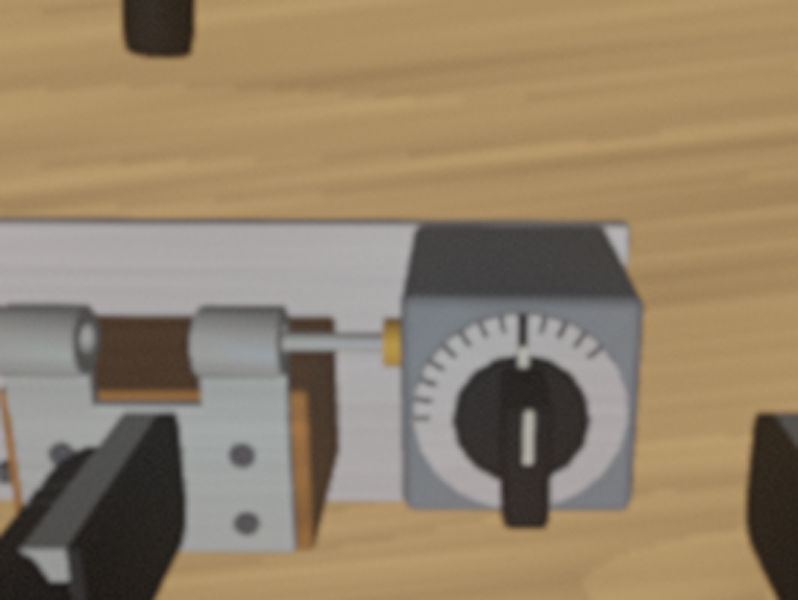

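Pointer (523,357), zero mark (523,328) and disc centre (522,418) are in line, so the knob is at zero, and the gap between the knuckles is clear. I refine the jig pose from this view.

```bash
python3 - <<'E'
from h import *
import pickle
p=pickle.load(open("w4.pkl","rb"))
LJ=[[-20,84,99],[-20,160,99],[56,160,99],[56,84,99],[0,-18,85],[0,46,85],[0,18,85],[18,122,101]]
u=un([[403,298],[640,301],[632,507],[408,507],[88,338],[285,341],[191,340],[522,417]],3,[100,110])
q,r=fit(p,LJ,u,[.58,-.03,-.11]); print(q,r.round(1).tolist())
q,r=fit(p,LJ[4:],u[4:],[.58,-.03,-.11]); print(q,r.round(1).tolist())
p=pickle.load(open("w1.pkl","rb"))
# stile: wood top back corners taken at z=50
LS=[[-35,-22.5,50],[-35,22.5,50],[35,22.5,55],[35,-22.5,55],[51,-15,52.5]]
us=un([[130,36],[325,33],[300,352],[113,355],[138,426]],5,[340,15])
qs,r=fit(p,LS,us,[.46,.24,0]); print("stile",qs,r.round(1).tolist())
E
```

```text
[ 0.58071699 -0.0318212  -0.11200889] [[-2.0, -0.7], [1.9, -1.8], [0.5, 2.3], [-2.0, 2.4], [0.0, 0.6], [-0.2, -0.5], [2.5, -0.1], [-0.7, -1.7]]
[ 0.5805163  -0.03210406 -0.12617859] [[-0.4, 0.2], [-0.4, -0.0], [2.2, -0.0], [-1.4, -0.2]]
stile [ 0.45568634  0.25103233 -0.37177092] [[-0.3, -0.3], [0.4, -0.6], [0.5, 0.3], [-0.1, 0.5], [-0.6, 0.2]]
```

Request:
{"method": "jog_arm", "body": {"motion": [[-23,43,0,0,0,-0.064],[-23,43,0,0,0,-0.064],[-23,43,0,0,0,-0.065],[-23,43,0,0,0,-0.065],[0,0,0,0,0,0],[0,0,0,0,0,0]], "fingers": 0.8}}

```text
time: 11.1
position: [0.4554, 0.2504, 0.2244]
orientation: [0.184, 0.983, -0.0, -0.0]
wrist_force: [-0.7, 0.1, -0.3]
finger_gap: 0.8
finger_force: 0.0
```

```bash
python3 - <<'E'
from h import *
import pickle
o=arm.get_obs(); m=R.from_quat(o["orientation"]).as_matrix(); print(o["position"],np.degrees(np.arctan2(m[1,1],m[0,1])),o["finger_gap"])
p=viewer.capture("wrist"); pickle.dump(p,open("w5.pkl","wb"))
q=[.4557,.2510,-.3718]
LS=[[-35,-22.5,50],[-35,22.5,50],[35,22.5,55],[35,-22.5,55],[51,-15,52.5],[51,15,52.5]]
I=cv2.resize(p["color"],(800,600),interpolation=cv2.INTER_CUBIC)
print(((proj(p,T(q,LS))+.5)*1.5625).round(0).tolist())
# finger footprint outlines at z=.02 for opening .8
for s in(1,-1):
    F=T(q,[[-11,s*34,20],[11,s*34,20],[11,s*49,20],[-11,s*49,20]])
    cv2.polylines(I,[((proj(p,F)+.5)*1.5625).round().astype(np.int32)],True,(0,0,255),1)
cv2.imwrite("pics/w5.png",I)
E
```

```text
[0.45540848 0.25038918 0.22437927] 68.78408659395068 0.8004286032105575
[[367.0, 212.0], [436.0, 212.0], [435.0, 318.0], [368.0, 317.0], [379.0, 338.0], [423.0, 338.0]]
```

View pics/w5.png

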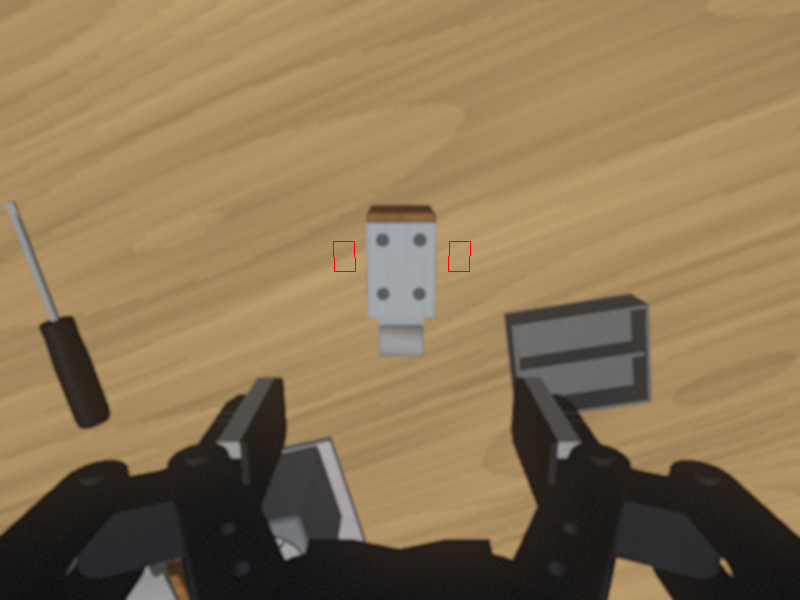

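The stile corners in this view, (367,212), (436,212) and (435,318), match the model and the finger footprints are clear. I descend and grip.

Request:
{"method": "jog_arm", "body": {"motion": [[0,0,-48,0,0,0],[0,0,-48,0,0,0],[0,0,-48,0,0,0],[0,0,-40,0,0,0],[0,0,-10,0,0,0],[0,0,-10,0,0,0],[0,0,-8,0,0,0],[0,0,0,0,0,0]]}}

```text
time: 12.15
position: [0.4554, 0.2504, 0.0134]
orientation: [0.185, 0.983, 0.0, 0.0]
wrist_force: [-0.3, -0.4, 1.1]
finger_gap: 0.804
finger_force: 0.0
```

Request:
{"method": "jog_arm", "body": {"motion": [[0,0,0,0,0,0],[0,0,0,0,0,0],[0,0,0,0,0,0],[0,0,0,0,0,0],[0,0,0,0,0,0],[0,0,0,0,0,0]], "fingers": 0, "force": 60}}

```text
time: 12.9
position: [0.4559, 0.2508, 0.014]
orientation: [0.185, 0.983, 0.001, 0.001]
wrist_force: [-0.3, 0.4, 6.6]
finger_gap: 0.521
finger_force: 62.3
```

Request:
{"method": "jog_arm", "body": {"motion": [[0,0,10,0,0,0],[0,0,40,0,0,0],[0,0,45,0,0,0],[0,0,45,0,0,0],[0,0,20,0,0,0],[8,-46,0,0,0,0.042],[8,-46,0,0,0,0.042],[8,-46,0,0,0,0.042],[8,-46,0,0,0,0.042],[7,-45,0,0,0,0.043],[7,-45,0,0,0,0.043],[0,0,0,0,0,0]]}}

```text
time: 14.4
position: [0.5011, -0.0266, 0.173]
orientation: [0.061, 0.998, -0.0, -0.0]
wrist_force: [-0.2, -0.4, -2.9]
finger_gap: 0.515
finger_force: 62.3
```

Request:
{"method": "jog_arm", "body": {"motion": [[0,0,-20,0,0,0],[0,0,-30,0,0,0],[0,0,-20,0,0,0],[0,0,0,0,0,0],[0,0,0,0,0,0]]}}

```text
time: 15.02
position: [0.5013, -0.0232, 0.1038]
orientation: [0.059, 0.998, -0.0, 0.0]
wrist_force: [0.1, 0.2, -2.2]
finger_gap: 0.519
finger_force: 62.3
```

```bash
cat > chk.py <<'E'
from h import *
import pickle,sys
n=sys.argv[1]
o=arm.get_obs(); m=R.from_quat(o["orientation"]).as_matrix(); t=o["position"]; yw=np.arctan2(m[1,1],m[0,1])-np.pi/2
print("t",o["time"],t.round(4),"yaw",yw.round(4),"tilt",m[:,2].round(4),o["wrist_force"].round(1),o["moment"].round(2),round(o["finger_gap"],3))
E=[.5806,-.0319,-.116]; tg=T(E,[[-51,0,0]])[0]; print("to go mm",((tg-t)[:2]*1000).round(1),(.0465-t[2])*1000,-.116-yw)
s=viewer.capture("scene"); pickle.dump(s,open(n+".pkl","wb"))
q=[t[0],t[1],yw,t[2]-.014]
I=cv2.resize(s["color"][190:310,195:335],None,fx=5,fy=5,interpolation=cv2.INTER_CUBIC)
pj=lambda P:((proj(s,P)-[195,190]+.5)*5).round().astype(np.int32)
a=np.linspace(0,2*np.pi,40)
def circ(q,y,c,r=12,z=0,x=0): cv2.polylines(I,[pj(T(q,np.c_[x+r*np.cos(a),0*a+y,z+r*np.sin(a)]))],True,c,1)
for y in(-46,-18,18,46): circ(E,y,(0,0,255),z=85)
for y in(-15,15): circ(q,y,(0,255,0),x=51,z=52.5)
cv2.imwrite("pics/"+n+".png",I)
E
python3 chk.py s6
```

```text
t 15.025 [ 0.5013 -0.0232  0.1038] yaw -0.1173 tilt [ 7.e-04 -1.e-04 -1.e+00] [ 0.1  0.2 -2.2] [-0.01  0.06 -0.  ] 0.519
to go mm [28.6 -2.8] -57.28635595345482 0.0013064487079553627
```

View pics/s6.png

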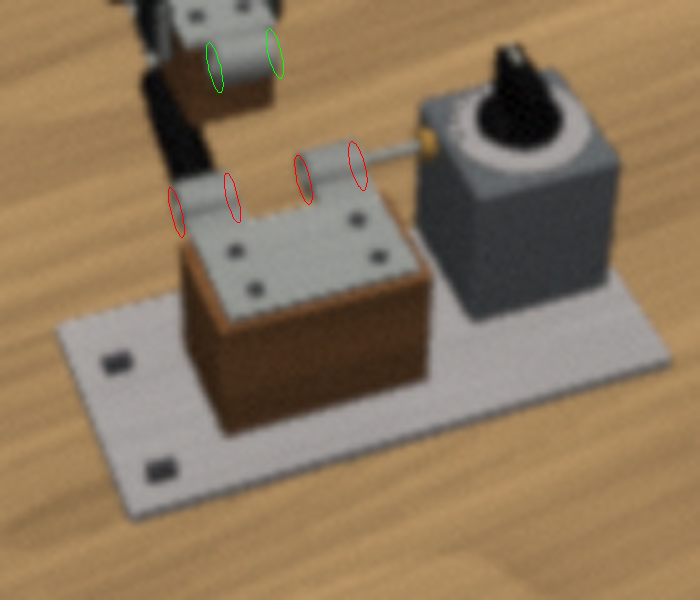

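The scene overlay shows model rims lying on the real knuckles (jig at (173..354,140..235), held knuckle at (210..283,30..90)) within about 1 mm. I descend in front of the gap.

Request:
{"method": "jog_arm", "body": {"motion": [[0,0,-20,0,0,0],[0,0,-20,0,0,0],[0,0,-12,0,0,0],[0,0,-5,0,0,0],[0,0,0,0,0,0],[0,0,0,0,0,0],[0,0,0,0,0,0]]}}

```text
time: 15.95
position: [0.5014, -0.0238, 0.0465]
orientation: [0.059, 0.998, -0.0, 0.001]
wrist_force: [-0.0, 0.1, -1.8]
finger_gap: 0.516
finger_force: 62.5
```

```bash
python3 chk.py s7
```

```text
t 15.95 [ 0.5014 -0.0238  0.0465] yaw -0.1178 tilt [ 1.1e-03 -3.0e-04 -1.0e+00] [-0.   0.1 -1.8] [-0.    0.01 -0.06] 0.516
to go mm [28.5 -2.2] -0.04670568158204186 0.001809452407771514
```

Request:
{"method": "jog_arm", "body": {"motion": [[7,-0.6,0,0,0,0.002],[7,-0.6,0,0,0,0],[7,-0.6,0,0,0,0],[5,-0.4,0,0,0,0],[2.5,0,0,0,0,0],[0,0,0,0,0,0],[0,0,0,0,0,0],[0,0,0,0,0,0]]}}

```text
time: 17.0
position: [0.5293, -0.0258, 0.046]
orientation: [0.058, 0.998, -0.0, -0.0]
wrist_force: [0.2, -0.4, -2.0]
finger_gap: 0.518
finger_force: 62.5
```

```bash
python3 chk.py s8; python3 - <<'E'
from h import *
p=viewer.capture("scene"); 
for t in ["stile","dial","spare","driver","jar","tray"]: print(t,[(round(r["p"],2),r["bbox"]) for r in viewer.cut_out(t,p)][:1])
E
```

```text
t 17.0 [ 0.5293 -0.0258  0.046 ] yaw -0.1158 tilt [-1.e-04 -0.e+00 -1.e+00] [ 0.2 -0.4 -2. ] [-0.03  0.04 -0.01] 0.518
to go mm [ 0.6 -0.1] 0.46199989306330846 -0.00022180271960604847
stile [(0.61, [233.9, 208.5, 258.7, 236.1])]
dial [(0.79, [292.2, 197.2, 309.6, 220.8])]
spare [(0.74, [117.5, 228.5, 136.1, 260.2])]
driver [(0.32, [118.3, 227.4, 134.8, 263.1])]
jar [(0.63, [134.6, 272.0, 161.9, 313.7])]
tray [(0.69, [350.0, 187.3, 398.1, 218.0])]
```

Request:
{"method": "jog_arm", "body": {"motion": [[0.6,-0.1,0.4,0,0,0],[0,0,0,0,0,0],[0,0,0,0,0,0],[0,0,0,0,0,0],[0,0,0,0,0,0],[0,0,0,0,0,0]]}}

```text
time: 18.15
position: [0.5301, -0.026, 0.0464]
orientation: [0.058, 0.998, -0.0, -0.0]
wrist_force: [0.1, -0.2, -1.9]
finger_gap: 0.519
finger_force: 62.5
```

```bash
python3 chk.py s9; python3 - <<'E'
from h import *
import pickle
# numeric check: grey profile along the hole axis, on the tops of the knuckles, model y -60..60 mm
E=[.5806,-.0319,-.116]
for n in("s7","s9"):
    s=pickle.load(open(n+".pkl","rb")); g=cv2.cvtColor(s["color"],cv2.COLOR_BGR2GRAY)
    ys=np.arange(-54,55,3.)
    pr=0
    for x in (2,5,8):
        uv=proj(s,T(E,np.c_[0*ys+x,ys,0*ys+85+np.sqrt(144-x*x)])).astype(np.float32)
        pr=pr+cv2.remap(g,uv[:,0].copy(),uv[:,1].copy(),cv2.INTER_LINEAR).ravel()/3.
    print(n,list(zip(ys.astype(int).tolist(),pr.round().astype(int).tolist())))
E
```

```text
t 18.15 [ 0.5301 -0.026   0.0464] yaw -0.1158 tilt [-0. -0. -1.] [ 0.1 -0.2 -1.9] [ 0.05 -0.02  0.04] 0.519
to go mm [-0.1 -0. ] 0.10387452608884296 -0.00021379727589922182
s7 [(-54, 140), (-51, 129), (-48, 107), (-45, 113), (-42, 133), (-39, 138), (-36, 139), (-33, 140), (-30, 140), (-27, 142), (-24, 142), (-21, 138), (-18, 108), (-15, 61), (-12, 48), (-9, 48), (-6, 48), (-3, 49), (0, 70), (3, 115), (6, 134), (9, 134), (12, 122), (15, 105), (18, 108), (21, 129), (24, 137), (27, 139), (30, 140), (33, 139), (36, 140), (39, 141), (42, 141), (45, 137), (48, 132), (51, 132), (54, 134)]
s9 [(-54, 140), (-51, 130), (-48, 108), (-45, 115), (-42, 135), (-39, 140), (-36, 140), (-33, 140), (-30, 142), (-27, 143), (-24, 143), (-21, 141), (-18, 125), (-15, 120), (-12, 136), (-9, 141), (-6, 142), (-3, 142), (0, 143), (3, 143), (6, 143), (9, 143), (12, 137), (15, 113), (18, 109), (21, 131), (24, 137), (27, 139), (30, 139), (33, 140), (36, 141), (39, 142), (42, 142), (45, 139), (48, 133), (51, 132), (54, 135)]
```

```bash
python3 -c "
from bench import arm
print(arm.finish_job())"
```

```text
the job is handed in; nothing more can be done
None
```

I handed the job in at about 18 s of the 54 s limit: the knob reads zero and the stile is held level in the air with its knuckle in the gap. By camera the knuckle is centred to about 1 mm, and no contact force showed. I touched none of the other things, though I didn't re-measure them at the end.

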